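# Find the burner cap that rocks and seat it

### The arm

A 7-joint arm with a two-finger parallel gripper is mounted at the origin on a cart in front of the work surface, level with it; the furniture and walls round the work are solid. World frame = base frame: x ahead of the robot, y to its left, z up, the work surface at z = 0. Lengths are in m, angles in rad, forces in N, time in s.
With the tool pointing down it reaches from about 0.425 to 0.875 m from the base axis. Payload 9.9 kg.
Tool frame: the origin (TCP) lies between the finger pads; the fingertips stand 25 mm ahead of it and the grasp point (between the pads) lies 6 mm ahead of it; z points along the fingers, y is the line along which they close (so a half turn about z gives the same grasp; the last joint's range is limited). The gripper opens to 85 mm and grips with 20 to 120 N. Pads are 22 mm wide; open, the fingers measure 114 mm over their backs; the gripper's body (76 mm by 85 mm) begins 54 mm behind the grasp point. The pads swing forward as they close: fully open they stand 13 mm farther back than shut.
Start: joints at [1.032, 0.576, 0.025, 1.437, -0.015, 1.129, -0.057], TCP at [0.297, -0.606, 0.256] pointing down, gripper open.
Joint ranges: [-2.76, 2.76], [-0.34, 2.15], [-1.52, 1.57], [0.19, 2.46], [-1.09, 4.23], [0.17, 1.99], [-2.82, 2.82]. Speed limits (rad/s): [2.22, 2.22, 3.01, 3.01, 3.14, 3.14, 3.14].

### API

Orientations are given as a rotation vector (axis times angle).
In Python, from plant import arm, cams, workorder, models gives the robot as it stands.
- The arm moves only by the tool arm_command, never from a script. Its argument "targets" is a list of rows, each a list of 3 entries, a list of its own where there are three numbers: the closure, from 0 (fully open) to 1 (shut), then the shift along the tool's x, y, z in m, then the turn about the tool's z in rad. In form: [[grip, [dx, dy, dz], yaw], ...]. A call has 1 to 5 rows; each row shifts and turns the commanded pose from where the row before left it, along the tool's axes as they then stand; what a row does not reach is not made up. A row lasts 1/12 s, in which the tool goes at most 41.7 mm and 7.16 degrees, less where a joint would pass 70% of its speed; a pose out of reach is approached as far as the arm can. A call with a gripper value outside its range is refused whole. The fingers move at their own pace and stop on an object; the grip force is fixed at half the most. Time passes only in rows, so rows that do not move let the fingers close. It gives the time, the measured TCP pose, the force, the opening and the grip force at its end, in the units of the state.
- arm.read_state(): the state, without advancing time (a new reading comes with each control period).
- cams.get_image(name): name is "scene" or "top" or "wrist"; returns a dict with "frame" (384x512x3 uint8, blue, green, red), "range_z" (384x512 float32, m along the optical axis (not along the pixel's ray), 0 where there is no reading), "fov_y" (degrees; the focal length in pixels is half the picture's height over the tangent of half this angle, whatever the lens; pixels are square), "cx", "cy" (the principal point, pixels), "rvec" (rotation vector, rad) and "tvec" (3), from world to camera coordinates, as OpenCV has them. Camera axes: x right, y down, z forward; pixel columns grow to the right and rows downward; lengths in m; the calibration is good to about 2 mm. A picture is of the moment at which its call begins.
- workorder.job_done(): hands the job in; it is judged then, once.
Trained networks look in the newest picture that a camera, given by its name, has taken for a name from the list of things; names that differ only in an ending like _2 or _b are one class to them, and where a whole thing is asked for, a point or a joint stands for the part that bears it (a point fixed in the world has none). Each returns a list of dicts, best first, with "p" (0 to 1); they miss things now and then, are a little off and sometimes report something else, mostly with a low value. They report only what shows in the picture. A call takes as long as a camera call. They do not tell look-alikes from the thing itself.
- models.trace(label, camera): "pixels" (384x512 bool, what is visible of it) and "position" ([column, row] in pixels, amid what is visible of it).
The state is a dict: "t": time; "q": joint angles; "dq": joint speeds; "tau": joint torques, N m; "tool_pos": TCP position; "orientation": TCP orientation; "force": force on the tool from outside, world axes, zero at the start; "moment": the same for the moment, N m; "grip_width": finger opening in m; "gripper_force": force on a finger pad.
Only numpy, scipy, OpenCV 4.12 (cv2) and the standard library are available. Lean on these libraries where they do the work, as an engineer would, in place of code of your own. Each camera call takes 0.05 s, during which the arm holds its last target. There are 200 camera calls.

### The job

The caps of this portable three-burner gas stove were washed and dropped back on, and one of them rocks. Press down on each burner cap in turn, going from left to right, near its edge, to feel which one rocks; then push that cap sideways with the fingertips until it drops into its burner, so that all three lie flat and centred. Only touch and push the caps, never pick one up, and leave everything else where it is.

Things in the scene. Friction and masses are not known exactly. Their poses are not given: they have to be found in the camera images.
- cap_0: one of three identical burner caps, one on each burner (the number does not say which). A loose dark steel disc, 76 mm across, 8 mm thick, about 0.25 kg, with a round locating boss under it, 50 mm across, 4 mm deep. Origin: centre of the disc's flat underside, so its top face is 8 mm above the origin; z is the disc's axis, upward. A seated cap is level, its boss in the burner's bore, its origin on the seat point (sideways play 2 mm)
- cap_1: one of three identical burner caps, one on each burner (the number does not say which). Size and origin as cap_0. An unseated cap is 5 to 10 mm off its seat to any one side; on that side its boss stands on the burner's rim and its edge is about 6 mm too high; it slopes down by about 0.09 rad to the opposite side. It slides on the burner when pushed sideways with a few newtons
- cap_2: one of three identical burner caps, one on each burner (the number does not say which). Size and origin as cap_0. An unseated cap, pressed lightly (1 N) on top near its high edge, tips there by 2 to 3 mm, until it stands level on its boss, 4 mm too high, and falls back when let go; pressed at its centre or on its low side it stays still. A seated cap stays still wherever it is pressed
- seat_left (a point): fixed point on the axis of the left burner (as seen from the robot), level with the top rim of its aluminium head; a seated cap's origin lies here. Axes: x from the stove's front (knobs) to its back, y left, z up. The head's flat rim is 54 mm across inside, 68 mm outside, its bore 9 mm deep, its rim 20 mm above the stove's deck
- seat_middle (a point): fixed point on the axis of the middle burner (as seen from the robot), level with the top rim of its aluminium head; a seated cap's origin lies here. Axes: x from the stove's front (knobs) to its back, y left, z up. The stove's flat steel deck is 62 mm above the worktop and reaches 100 mm in front of and 140 mm behind the row of burners
- seat_right (a point): fixed point on the axis of the right burner (as seen from the robot), level with the top rim of its aluminium head; a seated cap's origin lies here. Axes: x from the stove's front (knobs) to its back, y left, z up. The three burners stand in a row, 152 mm apart, left to right
- cup: white espresso cup, about 62 mm wide and 50 mm tall, standing on the stove's deck at the back, between the left and the middle burner; origin at the underside. A bystander
- spoon: metal teaspoon, 137 mm long, lying on the stove's deck at the back, behind the gap between the middle and the right burner; origin at its middle. A bystander
- pan_support_a: black cast-iron pan support, 144 x 144 x 33 mm, on the sink's drainer to the right of the stove, the lower of a stack of two; origin at the centre of its underside. A bystander
- pan_support_b: the same, the upper of the stack. A bystander
- pan_support_c: the same, lying alone on the drainer in front of the stack. A bystander
- cup_2: white espresso cup with coffee, 63 mm wide and 51 mm tall, on the worktop behind the stove; origin at the underside. A bystander
Things that resemble listed ones, but are neither listed nor needed, are in the scene too. Leave any purple look-alike of the cap_0 alone.

How it is judged:
By the outcome, as a careful person would: the job done as asked, in the order asked, and still so for the second after the job is handed in, with the robot touching nothing.
It also fails if it takes over 58 s, if anything falls off the work surface, if the arm or the gripper's body presses on something with over 40 N, if the wrist force passes 120 N, or if a joint passes its speed limit or range.

## Working session

There is one attempt and no reset: what is moved stays moved. The work goes in short steps, Python scripts to look and compute and a tool call to move; the robot and the scene stay as the last step left them, time stands still between calls to the robot, and variables do not carry over. Pictures are saved under pics/ and viewed, at most 10 in all, crops included, and the job is handed in when it is done.

Besides the shell and the picture viewer there is one more tool, called after "Emit:" as name(argument=value, ...) on one line, values as JSON. arm_command: Moves the arm, as the interface text tells. Its arguments: {"type":"object","properties":{"targets":{"type":"array","items":{"type":"array"}}},"required":["targets"]}

```bash
mkdir -p pics; cat > h.py <<'E'
import numpy as np,cv2
from plant import arm,cams,workorder,models
def grab(n,save=None):
    d=cams.get_image(n)
    if save: cv2.imwrite('pics/'+save,d['frame'])
    return d
def cloud(d):
    Z=d['range_z'];h,w=Z.shape
    f=h/2/np.tan(np.radians(d['fov_y'])/2)
    u,v=np.meshgrid(np.arange(w),np.arange(h))
    P=np.stack([(u-d['cx'])/f*Z,(v-d['cy'])/f*Z,Z],-1)
    R=cv2.Rodrigues(np.array(d['rvec'],float))[0]
    return (P-np.array(d['tvec']).ravel())@R
def proj(d,p):
    f=d['range_z'].shape[0]/2/np.tan(np.radians(d['fov_y'])/2)
    R=cv2.Rodrigues(np.array(d['rvec'],float))[0]
    c=R@np.array(p,float)+np.array(d['tvec']).ravel()
    return c[:2]/c[2]*f+[d['cx'],d['cy']]
E
python3 - <<'E'
from h import *
s=arm.read_state();print(s)
ims=[]
for n in('scene','top'):
    d=grab(n);ims.append(d['frame']);C=cloud(d)
    for l in('cap_0','cup','spoon'):
        for r in models.trace(l,n):
            m=r['pixels']&(d['range_z']>0)
            print(n,l,round(r['p'],2),np.round(r['position']),m.sum(),np.round(np.median(C[m],0),4) if m.any() else '', np.round(C[m].min(0),3),np.round(C[m].max(0),3))
cv2.imwrite('pics/a.png',ims[0]);cv2.imwrite('pics/b.png',ims[1])
E
```

```text
{'t': 0.0, 'q': array([ 1.0322045 ,  0.5765155 ,  0.02483128,  1.43794583, -0.01501965,
        1.12899008, -0.05652205]), 'dq': array([ 0.00021743, -0.00073503, -0.00018095,  0.00081429, -0.00019798,
       -0.00023851, -0.00114348]), 'tau': array([ 2.68731333e-05, -7.65771031e+01,  2.25010268e+00, -2.85967201e+01,
        1.51206338e-02,  1.27160989e-02, -2.69732584e-05]), 'tool_pos': array([ 0.29634061, -0.60599453,  0.25544015]), 'orientation': array([-3.05913829e+00, -7.07901359e-01,  6.88278023e-04]), 'force': array([-0.32260359,  0.69560669,  0.83337234]), 'moment': array([-0.01864644, -0.00468428,  0.04419714]), 'gripper_force': 0.0, 'grip_width': 0.08560333696205695}
scene cap_0 0.87 [211. 271.] 319 [0.4547 0.668  0.0083] [ 0.419  0.623 -0.004] [0.508 0.701 0.015]
scene cap_0 0.63 [299. 183.] 147 [0.4903 0.0689 0.0851] [ 0.455 -0.147 -0.005] [0.618 0.099 0.089]
scene cap_0 0.61 [234. 259.] 266 [0.4547 0.5565 0.0083] [ 0.419  0.5   -0.005] [0.494 0.59  0.014]
scene cap_0 0.58 [277. 196.] 146 [0.4849 0.223  0.0892] [0.45  0.133 0.058] [0.55  0.256 0.097]
scene cap_0 0.52 [258.
[... 808 characters left out ...]
] [0.455 0.023 0.078] [0.528 0.096 0.098]
top cap_0 0.73 [231. 198.] 332 [0.5928 0.2805 0.0829] [0.558 0.247 0.057] [0.622 0.321 0.119]
top cap_0 0.61 [149. 241.] 358 [0.4559 0.5492 0.0117] [0.422 0.515 0.003] [0.489 0.584 0.02 ]
top cap_0 0.57 [116. 242.] 414 [0.4573 0.6613 0.0116] [ 0.42   0.625 -0.004] [0.494 0.698 0.021]
top cup 0.86 [238. 154.] 302 [0.7462 0.2414 0.0323] [0.716 0.191 0.02 ] [0.777 0.274 0.056]
top cup 0.65 [230. 198.] 323 [0.5908 0.2802 0.0822] [0.558 0.247 0.057] [0.619 0.32  0.119]
top cup 0.47 [254. 218.] 8613 [0.5184 0.2054 0.0615] [ 0.321 -0.022 -0.904] [0.659 0.453 0.112]
top spoon 0.77 [275. 203.] 154 [0.574  0.129  0.0671] [0.537 0.107 0.056] [0.665 0.152 0.078]
```

View pics/a.png

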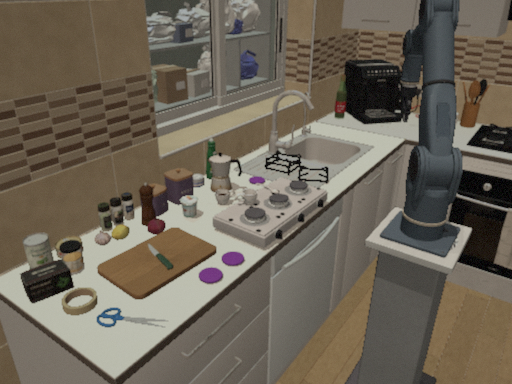

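View pics/b.png

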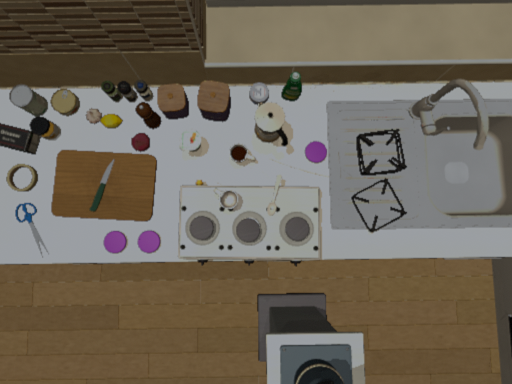

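The listed caps sit on the stove at top-view (204,229), (249,233) and (298,229). The purple look-alikes are at (316,153), (149,241) and (116,242), off the stove, so I'll leave those alone. I'm moving over the stove for a close look.

Emit:
arm_command(targets=[[1,[0.02,-0.035,0],0.114],[1,[0.02,-0.035,0],0.114],[1,[0.02,-0.035,0],0.114],[1,[0.02,-0.035,0],0.114],[1,[0.02,-0.035,0],0]])

```text
t: 0.82
tool_pos: [0.3532, -0.4141, 0.2565]
orientation: [3.142, -0.016, -0.0]
force: [1.3, -1.0, 1.3]
grip_width: 0.0256
gripper_force: 0.0
```

Emit:
arm_command(targets=[[1,[0.02,-0.035,0],0],[1,[0.02,-0.035,0],0],[1,[0.02,-0.035,0],0],[1,[0.01,-0.04,0],0],[1,[0,-0.04,0],0]])

```text
t: 1.23
tool_pos: [0.4263, -0.2287, 0.2564]
orientation: [3.141, 0.001, 0.003]
force: [1.0, -0.2, 0.9]
grip_width: 0.0001
gripper_force: 0.0
```

Emit:
arm_command(targets=[[1,[0,-0.04,0],0],[1,[0,-0.04,0],0],[1,[0,-0.04,0],0],[1,[0,-0.04,0],0],[1,[0,-0.04,0],0]])

```text
t: 1.65
tool_pos: [0.424, -0.0292, 0.2567]
orientation: [3.142, -0.002, 0.002]
force: [0.7, -0.3, 0.0]
grip_width: -0.0001
gripper_force: 0.0
```

Emit:
arm_command(targets=[[1,[0,-0.04,0],0],[1,[0,-0.04,0],0],[1,[0,-0.04,0],0],[1,[0,-0.04,0],0],[1,[0,-0.04,0],0]])

```text
t: 2.07
tool_pos: [0.4242, 0.171, 0.2567]
orientation: [-3.141, 0.002, -0.001]
force: [0.5, -0.3, -0.8]
grip_width: -0.0003
gripper_force: 0.0
```

```bash
cat > look.py <<'E'
from h import *
import sys
d=grab('wrist',sys.argv[1]);C=cloud(d);print(np.round(arm.read_state()['tool_pos'],4),'fov',d['fov_y'])
R=cv2.Rodrigues(np.array(d['rvec'],float))[0];print('campos',np.round(-R.T@np.array(d['tvec']).ravel(),3))
for r in models.trace('cap_0','wrist'):
    m=r['pixels']&(d['range_z']>0)
    c=np.median(C[m],0)
    k=m&(abs(C[...,2]-c[2])<.012);k=cv2.erode(k.astype(np.uint8),np.ones((5,5)))>0
    P=C[k]
    if len(P)<100: continue
    mn=P.mean(0);A=np.c_[P[:,:2]-mn[:2],np.ones(len(P))]
    for _ in range(3):
        s=np.linalg.lstsq(A,P[:,2],rcond=None)[0];e=abs(P[:,2]-A@s);g=e<.003
        A,P=A[g],P[g]
    Q=C[m];(cx,cy),rr=cv2.minEnclosingCircle(Q[:,:2].astype(np.float32))
    print(round(r['p'],2),np.round(r['position']),m.sum(),'mean',np.round(mn,4),'mid',np.round((np.percentile(Q,1,0)+np.percentile(Q,99,0))/2,4),'circ',round(cx,4),round(cy,4),round(rr,4),'slope',np.round(s,4))
E
python3 look.py w1.png
```

```text
[0.4239 0.1799 0.2569] fov 65.423277992342
campos [0.503 0.17  0.373]
0.87 [374. 103.] 5477 mean [0.4946 0.0583 0.0891] mid [0.4925 0.0581 0.0883] circ 0.4911 0.0513 0.0443 slope [ 0.001  -0.0031  0.0891]
0.87 [43. 98.] 5856 mean [0.5004 0.3586 0.0889] mid [0.4997 0.3603 0.078 ] circ 0.4988 0.3715 0.0487 slope [0.     0.0058 0.0889]
0.7 [210. 105.] 5484 mean [0.4913 0.213  0.0921] mid [0.4904 0.2126 0.0916] circ 0.4892 0.2129 0.0386 slope [-0.0716  0.0471  0.0921]
```

View pics/w1.png

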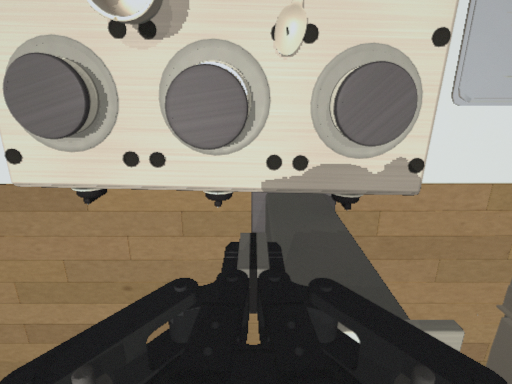

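The wrist view shows the left cap at (47,97) and the right cap at (376,104), both flat. The middle cap at (207,107) slopes 0.086 rad, with its high side toward the front-left (-x, +y), so it is the likely rocker. I'll press left first, then middle, then right.

Emit:
arm_command(targets=[[1,[0.01,-0.036,0],0],[1,[0.01,-0.036,0.01],0],[1,[0.01,-0.036,0.015],0],[1,[0.01,-0.036,0.015],0],[1,[0.008,-0.037,0.015],0]])

```text
t: 2.58
tool_pos: [0.4738, 0.3509, 0.2008]
orientation: [-3.142, 0.004, -0.002]
force: [1.2, -0.4, 0.2]
grip_width: -0.0001
gripper_force: 0.0
```

Emit:
arm_command(targets=[[1,[0,0,0.035],0],[1,[0,0,0.03],0],[1,[0,0,0.007],0],[1,[0,0,0],0],[1,[0,0,0],0]])

```text
t: 3.0
tool_pos: [0.4734, 0.3496, 0.1302]
orientation: [-3.142, 0.003, -0.001]
force: [0.3, -0.1, 0.1]
grip_width: 0.0005
gripper_force: 0.0
```

Emit:
arm_command(targets=[[1,[0,0,0.004],0],[1,[0,0,0.003],0],[1,[0,0,0.001],0],[1,[0,0,0],0],[1,[0,0,0],0]])

```text
t: 3.42
tool_pos: [0.473, 0.35, 0.1218]
orientation: [-3.141, 0.002, -0.001]
force: [-0.3, 0.2, 0.7]
grip_width: 0.0004
gripper_force: 0.0
```

Emit:
arm_command(targets=[[1,[0,-0.008,0.002],0],[1,[0,0,0.002],0],[1,[0,0,0.001],0],[1,[0,0,0],0],[1,[0,0,0],0]])

```text
t: 3.83
tool_pos: [0.4727, 0.3579, 0.1161]
orientation: [3.141, -0.002, -0.001]
force: [0.4, -0.1, 0.6]
grip_width: 0.0
gripper_force: 0.0
```

Emit:
arm_command(targets=[[1,[0,0,0.001],0],[1,[0,0,0.001],0],[1,[0,0,0],0],[1,[0,0,0],0]])

```text
t: 4.17
tool_pos: [0.4729, 0.3579, 0.1151]
orientation: [-3.141, 0.002, -0.001]
force: [-2.1, -2.0, 9.9]
grip_width: 0.0002
gripper_force: 4.6
```

Left cap: it stays firm, with contact at TCP z ≈ 0.115 (10 N and no give). Middle cap next, on its high edge.

Emit:
arm_command(targets=[[1,[0,0,-0.02],0],[1,[-0.002,0.04,0],0],[1,[-0.002,0.04,0],0],[1,[-0.002,0.04,0],0],[1,[0,0.01,0.005],0]])

```text
t: 4.58
tool_pos: [0.4665, 0.2209, 0.1298]
orientation: [3.137, -0.011, -0.0]
force: [0.8, -0.6, -0.6]
grip_width: -0.0
gripper_force: 0.0
```

Emit:
arm_command(targets=[[1,[0,0,0.005],0],[1,[0,0,0.002],0],[1,[0,0,0],0],[1,[0,0,0],0],[1,[0,0,0],0]])

```text
t: 5.0
tool_pos: [0.4666, 0.2295, 0.1223]
orientation: [-3.141, -0.001, -0.0]
force: [0.0, -0.1, -0.1]
grip_width: 0.0002
gripper_force: 0.0
```

Emit:
arm_command(targets=[[1,[0,0,0.001],0],[1,[0,0,0],0],[1,[0,0,0.001],0],[1,[0,0,0],0]])

```text
t: 5.33
tool_pos: [0.4666, 0.2284, 0.1203]
orientation: [-3.141, 0.001, -0.0]
force: [-1.3, 1.3, 1.2]
grip_width: 0.0001
gripper_force: 0.5
```

Emit:
arm_command(targets=[[1,[0,0,0.001],0],[1,[0,0,0],0],[1,[0,0,0],0]])

```text
t: 5.58
tool_pos: [0.4667, 0.2281, 0.1193]
orientation: [-3.141, 0.002, -0.0]
force: [-0.4, 1.6, 2.0]
grip_width: -0.0001
gripper_force: 0.9
```

Emit:
arm_command(targets=[[1,[0,0,0.0005],0],[1,[0,0,0],0],[1,[0,0,0],0]])

```text
t: 5.83
tool_pos: [0.4666, 0.2282, 0.1191]
orientation: [-3.141, 0.002, -0.0]
force: [-1.8, 1.2, 6.4]
grip_width: -0.0
gripper_force: 3.0
```

```bash
python3 look.py w2.png
```

```text
[0.4666 0.2282 0.1191] fov 65.423277992342
campos [0.545 0.228 0.236]
0.9 [ 31. 189.] 8106 mean [0.4993 0.3427 0.0886] mid [0.499  0.3438 0.0863] circ 0.4929 0.3616 0.0448 slope [-0.0022  0.0247  0.0887]
0.86 [288. 196.] 14265 mean [0.4961 0.2126 0.0929] mid [0.4923 0.2137 0.092 ] circ 0.4803 0.2116 0.0477 slope [-0.005   0.0008  0.0929]
0.65 [504. 208.] 914 mean [0.4868 0.0924 0.0868] mid [0.4856 0.0897 0.0854] circ 0.4855 0.087 0.0232 slope [-0.0093 -0.1799  0.0868]
```

The middle cap rocks: it gave 2 mm at about 1–2 N until level, and the slope went to 0. Now the right cap.

Emit:
arm_command(targets=[[1,[0,0,-0.02],0],[1,[0,0.04,0],0],[1,[0,0.04,0],0],[1,[0,0.04,0],0],[1,[0,0.04,0.005],0]])

```text
t: 6.35
tool_pos: [0.4665, 0.0663, 0.1344]
orientation: [3.141, -0.001, 0.002]
force: [1.4, -0.5, -0.1]
grip_width: -0.0002
gripper_force: 0.0
```

Emit:
arm_command(targets=[[1,[0,0.01,0.01],0],[1,[0,0,0.005],0],[1,[0,0,0.001],0],[1,[0,0,0],0],[1,[0,0,0],0]])

```text
t: 6.77
tool_pos: [0.4666, 0.0595, 0.1179]
orientation: [-3.141, -0.002, -0.0]
force: [-0.1, -0.1, 0.1]
grip_width: 0.0001
gripper_force: 0.0
```

Emit:
arm_command(targets=[[1,[0,0,0.001],0],[1,[0,0,0.001],0],[1,[0,0,0],0],[1,[0,0,0],0]])

```text
t: 7.1
tool_pos: [0.4664, 0.0584, 0.1159]
orientation: [-3.142, 0.001, -0.0]
force: [0.0, -1.1, -0.3]
grip_width: -0.0001
gripper_force: 0.0
```

Emit:
arm_command(targets=[[1,[0,0,0.001],0],[1,[0,0,0.001],0],[1,[0,0,0],0],[1,[0,0,0],0]])

```text
t: 7.43
tool_pos: [0.4666, 0.0582, 0.115]
orientation: [-3.141, 0.002, -0.002]
force: [-4.9, 0.8, 22.4]
grip_width: -0.0001
gripper_force: 10.5
```

Emit:
arm_command(targets=[[1,[0,0,-0.03],0],[1,[-0.01,-0.03,-0.03],0],[1,[-0.01,-0.03,-0.03],0],[1,[-0.01,-0.03,-0.02],0],[1,[-0.01,-0.04,0],0]])

```text
t: 7.85
tool_pos: [0.4287, 0.1857, 0.225]
orientation: [-3.14, 0.007, -0.009]
force: [2.1, 0.5, 0.3]
grip_width: 0.0
gripper_force: 0.0
```

Emit:
arm_command(targets=[[1,[-0.01,-0.02,0],0],[1,[0,0,0],0],[1,[0,0,0],0]])

```text
t: 8.1
tool_pos: [0.4169, 0.2065, 0.2213]
orientation: [-3.141, -0.003, -0.0]
force: [-0.0, -1.4, -0.1]
grip_width: 0.0003
gripper_force: 0.0
```

```bash
python3 look.py w3.png
```

```text
[0.4173 0.2052 0.221 ] fov 65.423277992342
campos [0.495 0.206 0.338]
0.74 [248.  99.] 7401 mean [0.4916 0.2132 0.0921] mid [0.4903 0.2131 0.0914] circ 0.4879 0.2145 0.0416 slope [-0.0712  0.0456  0.0921]
0.68 [58. 86.] 7603 mean [0.501  0.3585 0.089 ] mid [0.4999 0.3596 0.0876] circ 0.4949 0.3641 0.0435 slope [0.0006 0.0048 0.089 ]
0.64 [438.  94.] 7432 mean [0.4937 0.0594 0.089 ] mid [0.4929 0.0586 0.087 ] circ 0.4928 0.0477 0.0481 slope [ 0.0014 -0.0042  0.089 ]
```

View pics/w3.png

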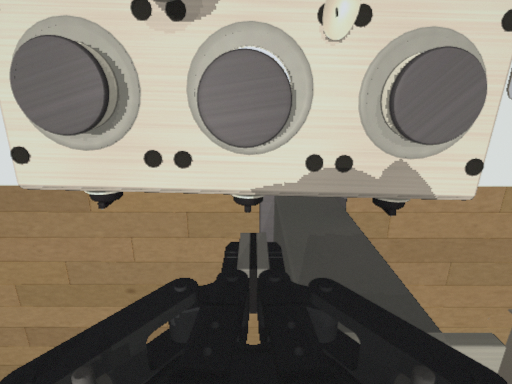

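The right cap was firm at 22 N. The middle cap at (246,98) still tilts, high toward the front-left, so I'll push it along (0.84,-0.54) with the closed fingertips, tool x along the push.

Emit:
arm_command(targets=[[1,[0.023,-0.04,0],0],[1,[0,0,0],0.114],[1,[0,0,0.01],0.114],[1,[0,0,0.01],0.114],[1,[0,0,0.01],0.114]])

```text
t: 8.62
tool_pos: [0.4391, 0.2399, 0.1905]
orientation: [3.056, -0.724, 0.0]
force: [-0.1, -0.0, -0.1]
grip_width: -0.0003
gripper_force: 0.0
```

Emit:
arm_command(targets=[[1,[0,0,0.01],0.114],[1,[0,0,0.03],0],[1,[0,0,0.02],0],[1,[0,0,0],0],[1,[0,0,0],0]])

```text
t: 9.03
tool_pos: [0.4383, 0.2401, 0.1306]
orientation: [3.011, -0.887, -0.002]
force: [0.8, 0.9, 0.3]
grip_width: 0.0
gripper_force: 0.0
```

```bash
python3 look.py w4.png
```

```text
[0.4389 0.2406 0.1316] fov 65.423277992342
campos [0.505 0.197 0.247]
0.81 [486.  13.] 1702 mean [0.4745 0.085  0.0882] mid [0.4743 0.0851 0.0864] circ 0.4707 0.0768 0.0265 slope [ 0.1015 -0.1928  0.0883]
0.72 [ 41. 255.] 8969 mean [0.4972 0.3515 0.0888] mid [0.498  0.357  0.0866] circ 0.4977 0.378 0.0557 slope [0.0012 0.0129 0.0888]
0.68 [243. 133.] 16794 mean [0.4919 0.2117 0.092 ] mid [0.4908 0.2127 0.0912] circ 0.4867 0.2164 0.0452 slope [-0.0714  0.0467  0.092 ]
0.6 [  7. 336.] 945 mean [0.4428 0.5233 0.0102] mid [0.4454 0.53   0.008 ] circ 0.4458 0.5318 0.0325 slope [0.0124 0.0607 0.0103]
```

View pics/w4.png

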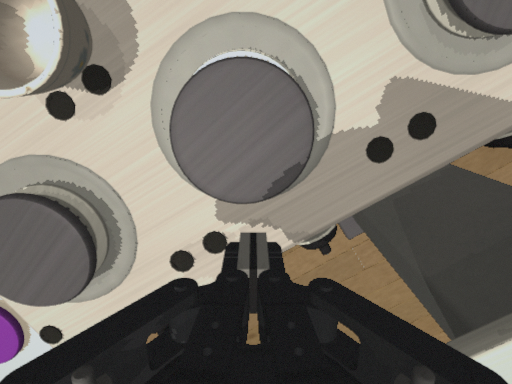

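The fingertips at (252,240) are clear in front of the middle cap at (243,130). I'll descend, shift 4 mm sideways and push in small steps.

Emit:
arm_command(targets=[[1,[0,-0.004,0.01],0],[1,[0,0,0.012],0],[1,[0.003,0,0],0],[1,[0.002,0,0],0],[1,[0,0,0],0]])

```text
t: 9.55
tool_pos: [0.4455, 0.2419, 0.1097]
orientation: [-3.014, 0.886, -0.001]
force: [0.1, 0.4, 0.2]
grip_width: 0.0001
gripper_force: 0.0
```

Emit:
arm_command(targets=[[1,[0.001,0,0],0],[1,[0.001,0,0],0],[1,[0.001,0,0],0],[1,[0.001,0,0],0],[1,[0,0,0],0]])

```text
t: 9.97
tool_pos: [0.4483, 0.2399, 0.1093]
orientation: [-3.014, 0.885, -0.0]
force: [-0.1, -0.5, 0.3]
grip_width: -0.0002
gripper_force: 0.0
```

Emit:
arm_command(targets=[[1,[0.001,0,0],0],[1,[0.001,0,0],0],[1,[0.001,0,0],0],[1,[0,0,0],0],[1,[0,0,0],0]])

```text
t: 10.38
tool_pos: [0.4505, 0.2383, 0.1091]
orientation: [3.014, -0.885, -0.0]
force: [-0.7, 0.6, -0.4]
grip_width: -0.0
gripper_force: 0.3
```

```bash
python3 look.py w5.png
```

```text
[0.4505 0.2383 0.1091] fov 65.423277992342
campos [0.517 0.195 0.226]
0.96 [253. 155.] 20779 mean [0.4947 0.2105 0.0917] mid [0.4927 0.2115 0.091 ] circ 0.4855 0.2164 0.0462 slope [-0.0683  0.0438  0.0917]
0.67 [  5. 363.] 406 mean [0.4408 0.5185 0.01  ] mid [0.4485 0.4833 0.0323] circ 0.4491 0.4844 0.056 slope [0.1481 0.2131 0.01  ]
0.64 [501.  13.] 883 mean [0.4871 0.0931 0.087 ] mid [0.4852 0.0929 0.0858] circ 0.4849 0.0925 0.0116 slope [ 0.1588 -0.6148  0.0871]
0.61 [ 38. 292.] 8798 mean [0.4947 0.3478 0.0886] mid [0.4962 0.3547 0.0863] circ 0.4896 0.3695 0.0519 slope [0.0016 0.0211 0.0887]
```

Emit:
arm_command(targets=[[1,[0.001,0,0],0],[1,[0.001,0,0],0],[1,[0.001,0,0],0],[1,[0,0,0],0],[1,[0,0,0],0]])

```text
t: 10.9
tool_pos: [0.4533, 0.2366, 0.1092]
orientation: [-3.014, 0.885, -0.0]
force: [-0.2, 0.3, 0.4]
grip_width: 0.0002
gripper_force: 0.1
```

```bash
python3 look.py w6.png
```

```text
[0.4533 0.2367 0.1092] fov 65.423277992342
campos [0.519 0.194 0.226]
0.9 [  4. 366.] 385 mean [0.442  0.5182 0.01  ] mid [0.4579 0.4533 0.0535] circ 0.4638 0.4082 0.1314 slope [0.0989 0.1728 0.01  ]
0.69 [498.  17.] 1231 mean [0.489  0.0927 0.0874] mid [0.4867 0.0921 0.086 ] circ 0.4861 0.0921 0.0141 slope [ 0.0725 -0.5011  0.0875]
0.61 [ 38. 297.] 8881 mean [0.495  0.3479 0.0886] mid [0.4966 0.3555 0.0862] circ 0.4747 0.3914 0.1197 slope [0.0008 0.0177 0.0887]
0.58 [254. 151.] 19813 mean [0.4969 0.2088 0.089 ] mid [0.4955 0.2098 0.0883] circ 0.4905 0.2132 0.0451 slope [-0.0005  0.0007  0.089 ]
```

It dropped in: the slope is 0 and its height matches the other two. Backing off, lifting and checking.

Emit:
arm_command(targets=[[1,[-0.006,0,0],0],[1,[-0.006,0,0],0],[1,[0,0,-0.03],0],[1,[0,0,-0.04],0],[1,[0,0,-0.04],0]])

```text
t: 11.42
tool_pos: [0.4415, 0.2434, 0.2199]
orientation: [3.013, -0.883, -0.003]
force: [0.2, 0.3, -0.4]
grip_width: 0.0002
gripper_force: 0.0
```

Emit:
arm_command(targets=[[1,[0,0,-0.02],-0.114],[1,[0,0,0],-0.114],[1,[0,0,0],-0.114],[1,[0,0,0],-0.114],[1,[0,0,0],-0.114]])

```text
t: 11.83
tool_pos: [0.4423, 0.2438, 0.2394]
orientation: [-3.141, -0.008, -0.0]
force: [0.1, 0.5, 0.1]
grip_width: -0.0002
gripper_force: 0.0
```

```bash
python3 look.py w7.png
```

```text
[0.4423 0.2436 0.2392] fov 65.423277992342
campos [0.521 0.244 0.356]
0.82 [292. 123.] 5917 mean [0.4965 0.2103 0.0891] mid [0.4951 0.2105 0.0876] circ 0.4925 0.207 0.0422 slope [ 0.0005 -0.0003  0.0891]
0.75 [ 14. 152.] 1394 mean [0.4564 0.5254 0.0106] mid [0.4561 0.5271 0.006 ] circ 0.4548 0.5444 0.0405 slope [0.0053 0.0317 0.0107]
0.69 [461. 125.] 6006 mean [0.4941 0.0604 0.089 ] mid [0.4926 0.0589 0.0865] circ 0.4885 0.0467 0.0497 slope [-0.0006 -0.0071  0.089 ]
0.61 [121. 118.] 6115 mean [0.5001 0.3594 0.089 ] mid [0.4997 0.3605 0.0793] circ 0.4978 0.3685 0.0456 slope [0.0005 0.0024 0.089 ]
```

View pics/w7.png

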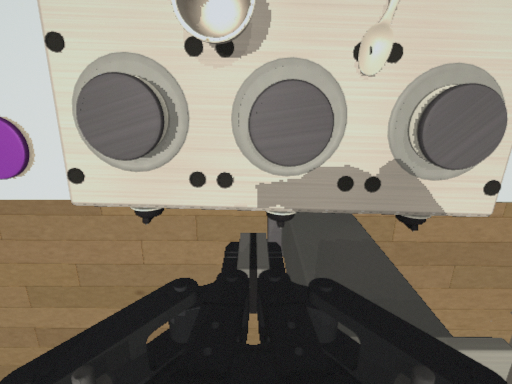

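The middle cap at (291,123) now lies level like the left one at (121,116) and the right one at (461,126). The cup and spoon are untouched. Handing in.

```bash
python3 -c "
from plant import workorder
print(workorder.job_done())"
```

```text
the job is handed in; nothing more can be done
None
```

I pressed the caps left to right and found that the middle one rocked. I pushed it sideways until it dropped into its burner; all three now measure level at the same height, and the job is handed in.

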